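# File the loose vertebra casts, one per well

### The arm

A 7-joint arm with a two-finger parallel gripper is mounted at the origin on the work surface. World frame = base frame: x ahead of the robot, y to its left, z up, the work surface at z = 0. Lengths are in mm, angles in rad, forces in N, time in s.
With the tool pointing down it reaches from about 425 to 875 mm from the base axis. Payload 4.7 kg.
Tool frame: the origin (TCP) lies at the very end of the fingers, on their centre line; the grasp point (between the pads) lies 19 mm behind it; z points along the fingers, y is the line along which they close (so a half turn about z gives the same grasp; the last joint's range is limited). The gripper opens to 87 mm and grips with 3 to 60 N. Pads are 19 mm wide; open, the fingers measure 117 mm over their backs; the gripper's body (75 mm by 190 mm) begins 51 mm behind the grasp point.
Start: joints at [1.141, 0.321, -0.07, 1.45, 0.023, 1.371, -0.057], TCP at [279.077, -587.062, 222.587] pointing down, gripper open.
Joint ranges: [-2.86, 2.86], [-0.3, 2.09], [-1.38, 1.24], [0.06, 2.45], [-1.56, 4.7], [0.09, 2.05], [-2.69, 2.69]. Speed limits (rad/s): [2.57, 2.57, 3.14, 3.14, 3.14, 3.14, 3.14].

### API

Orientations are given as a unit quaternion [x, y, z, w].
In Python, from workcell import readout, cams, job gives the robot as it stands. The module is installed in compiled form; this text tells all that it offers.
- The arm moves only by the tool send_rows, never from a script. Its argument "moves" is text: rows parted by semicolons, each of 6 numbers parted by spaces: the shift along the tool's x, y, z as a fraction of full scale, then the turn, a rotation vector about the tool's x, y, z as a fraction of full scale. A call has 1 to 8 rows; each row shifts and turns the commanded pose from where the row before left it, along the tool's axes as they then stand; what a row does not reach is not made up. Full scale, the value 1, is 40 mm for a shift and 0.08 rad for a turn. A row lasts 1/10 s, in which the tool goes at most 50 mm and 8.59 degrees, less where a joint would pass 70% of its speed; a pose out of reach is approached as far as the arm can. A call with a number of a shift or a turn outside -1 to 1 is refused whole. A call with a gripper value outside its range is refused whole. "hand" is the opening, from 0 (shut) to 1 (fully open), set as the call begins (left out, the last holds). The fingers move at their own pace and stop on an object; the grip force is fixed at half the most. Time passes only in rows, so rows that do not move let the fingers close. It gives the time, the measured TCP pose, the force, the opening and the grip force at its end, in the units of the state.
- readout.get_state(): the state, without advancing time (a new reading comes with each control period).
- cams.read_camera(name): name is "scene" or "top" or "wrist"; returns the picture (480x640x3 uint8, blue, green, red); there is no depth.
- cams.camera_info(name): a dict with "camera_matrix" (3x3 intrinsics, pixels), "extrinsics" (4x4, takes a point from camera to world coordinates). Camera axes: x right, y up, looking along -z (the intrinsics and any distortion apply to the point x, -y, -z); pixel columns grow to the right and rows downward; lengths in mm; the calibration is good to about 2 mm. A picture is of the moment at which its call begins: read the wrist's pose just before it. camera_info takes no time and is no camera call; for the wrist camera it gives the pose at the moment of the call.
- job.sign_off(): hands the job in; it is judged then, once.
Trained networks look in the newest picture that a camera, given by its name, has taken for a name from the list of things; names that differ only in an ending like _2 or _b are one class to them, and where a whole thing is asked for, a point or a joint stands for the part that bears it (a point fixed in the world has none). Each returns a list of dicts, best first, with "confidence" (0 to 1); they miss things now and then, are a little off and sometimes report something else, mostly with a low value. They report only what shows in the picture. A call takes as long as a camera call. They do not tell look-alikes from the thing itself.
- cams.find_in(camera, query): "extent" ([centre column, centre row, width, height] as shares, 0 to 1, of the picture: columns of its width, rows of its height, round what is visible of it).
- cams.mark_of(camera, query): "xy" ([column, row] as shares, 0 to 1, of the picture: columns of its width, rows of its height: a listed point, or the origin of a listed thing).
The state is a dict: "t": time; "joint_pos": joint angles; "joint_velocities": joint speeds; "joint_torque": joint torques, N m; "position": TCP position; "ee_rot": TCP orientation; "force": force on the tool from outside, world axes, zero at the start; "torque": the same for the moment, N m; "grip_width": finger opening in mm; "grip_force": force on a finger pad.
Only numpy, scipy, OpenCV 4.12 (cv2) and the standard library are available. Lean on these libraries where they do the work, as an engineer would, in place of code of your own. Each camera call takes 0.05 s, during which the arm holds its last target. There are 200 camera calls.

### The job

Three loose vertebra casts lie in the green tray: lay them one per well in the three empty wells of the white carrier, each flat on its foam, about in the middle, with its spine pointing the same way as the vertebra already filed there. Set each one down rather than dropping it, and leave the filed vertebra and the beaker, brush and phone where they are.

Things in the scene. Friction and masses are not known exactly. Their poses are not given: they have to be found in the camera images.
- vert0: pale bone-coloured vertebra cast, lying flat: drum 46 mm across, 40 mm tall, and on its +x side a spine 12 mm thick ending 57 mm from the drum axis (overall 80 mm), with stubs 30 mm to either side at x 20 to 35 mm; 110 g. Origin: centre of the drum underside; z up, x along the spine. Loose, in the green tray at the start; grip across the drum along y.
- vert1: pale bone-coloured vertebra cast, lying flat: drum 46 mm across, 40 mm tall, and on its +x side a spine 12 mm thick ending 57 mm from the drum axis (overall 80 mm), with stubs 30 mm to either side at x 20 to 35 mm; 110 g. Origin: centre of the drum underside; z up, x along the spine. Loose, in the green tray at the start; grip across the drum along y.
- vert2: pale bone-coloured vertebra cast, lying flat: drum 46 mm across, 40 mm tall, and on its +x side a spine 12 mm thick ending 57 mm from the drum axis (overall 80 mm), with stubs 30 mm to either side at x 20 to 35 mm; 110 g. Origin: centre of the drum underside; z up, x along the spine. Loose, in the green tray at the start; grip across the drum along y.
- vert0_mid (a point): point halfway along the overall length of vert0, at (17, 0, 20) mm in its frame
- vert0_tip (a point): outer end of the spine of vert0, at (57, 0, 21) mm in its frame
- vert1_mid (a point): point halfway along the overall length of vert1, at (17, 0, 20) mm in its frame
- vert1_tip (a point): outer end of the spine of vert1, at (57, 0, 21) mm in its frame
- vert2_mid (a point): point halfway along the overall length of vert2, at (17, 0, 20) mm in its frame
- vert2_tip (a point): outer end of the spine of vert2, at (57, 0, 21) mm in its frame
- vert_filed: pale bone-coloured vertebra cast, lying flat: drum 46 mm across, 40 mm tall, and on its +x side a spine 12 mm thick ending 57 mm from the drum axis (overall 80 mm), with stubs 30 mm to either side at x 20 to 35 mm; 110 g. Origin: centre of the drum underside; z up, x along the spine. The one already filed, lying in one of the four wells.
- pad0: dark blue-grey foam pad, 98 x 98 x 4 mm, floor of a carrier well that is EMPTY at the start. Origin: centre of its underside; its top, on which a vertebra rests, is 4 mm higher. x: where the spine should point, the x of vert_filed to within 5 degrees. The well is 100 mm square inside, its walls rise 22 mm above the pad top.
- pad1: dark blue-grey foam pad, 98 x 98 x 4 mm, floor of a carrier well that is EMPTY at the start. Origin: centre of its underside; its top, on which a vertebra rests, is 4 mm higher. x: where the spine should point, the x of vert_filed to within 5 degrees. The well is 100 mm square inside, its walls rise 22 mm above the pad top.
- pad2: dark blue-grey foam pad, 98 x 98 x 4 mm, floor of a carrier well that is EMPTY at the start. Origin: centre of its underside; its top, on which a vertebra rests, is 4 mm higher. x: where the spine should point, the x of vert_filed to within 5 degrees. The well is 100 mm square inside, its walls rise 22 mm above the pad top.
- pad3: the same foam pad, in the well that already holds vert_filed
- carrier: white plastic carrier, fixed, 218 x 218 x 32 mm, with 2 x 2 square wells 106 mm apart between 6 mm walls. Origin at the centre of its underside, on the table.
- tray: green tray lined with dark brown cork, fixed, 250 (x) x 400 (y) x 30 mm, walls 8 mm thick. Origin at the centre of its underside; the cork on which the vertebrae lie is 12 mm above the table.
- beaker: empty clear beaker, 66 mm across, 80 mm tall, bystander. Origin at the centre of its underside.
- brush: brush lying on the table beyond the tray, roughly along y, bystander. Origin on the table under its middle.
- phone: dark flat telephone, 75 x 150 x 9 mm, lying on the table, bystander. Origin at the centre of its underside.
Things that resemble listed ones, but are neither listed nor needed, are in the scene too. What is shaped like the vert0 but blue or orange is not meant.

How it is judged (in metres and radians):
At the end, for the whole second after the job is handed in: Each initially empty well holds one loose vertebra, at rest, flat (tilt < 0.12 rad, underside < 5 mm above the pad), mid point within 35 mm of the pad centre, spine along pad +x within 0.45 rad, tip > 10 mm to +x of the centre. Filed vertebra moved < 20 mm; beaker, brush, phone < 30 mm (((horizontal distance between vert0_mid and pad0 below 0.035 m and z of vert0 in the frame of pad0 below 0.009 m and angle between vert0's own z axis and vertical below 0.12 rad and angle between the x axis of vert0 and the x axis of pad0, either way round below 0.45 rad and x of vert0_tip in the frame of pad0 above 0.01 m) or (horizontal distance between vert1_mid and pad0 below 0.035 m and z of vert1 in the frame of pad0 below 0.009 m and angle between vert1's own z axis and vertical below 0.12 rad and angle between the x axis of vert1 and the x axis of pad0, either way round below 0.45 rad and x of vert1_tip in the frame of pad0 above 0.01 m) or (horizontal distance between vert2_mid and pad0 below 0.035 m and z of vert2 in the frame of pad0 below 0.009 m and angle between vert2's own z axis and vertical below 0.12 rad and angle between the x axis of vert2 and the x axis of pad0, either way round below 0.45 rad and x of vert2_tip in the frame of pad0 above 0.01 m)) and ((horizontal distance between vert0_mid and pad1 below 0.035 m and z of vert0 in the frame of pad1 below 0.009 m and angle between vert0's own z axis and vertical below 0.12 rad and angle between the x axis of vert0 and the x axis of pad1, either way round below 0.45 rad and x of vert0_tip in the frame of pad1 above 0.01 m) or (horizontal distance between vert1_mid and pad1 below 0.035 m and z of vert1 in the frame of pad1 below 0.009 m and angle between vert1's own z axis and vertical below 0.12 rad and angle between the x axis of vert1 and the x axis of pad1, either way round below 0.45 rad and x of vert1_tip in the frame of pad1 above 0.01 m) or (horizontal distance between vert2_mid and pad1 below 0.035 m and z of vert2 in the frame of pad1 below 0.009 m and angle between vert2's own z axis and vertical below 0.12 rad and angle between the x axis of vert2 and the x axis of pad1, either way round below 0.45 rad and x of vert2_tip in the frame of pad1 above 0.01 m)) and ((horizontal distance between vert0_mid and pad2 below 0.035 m and z of vert0 in the frame of pad2 below 0.009 m and angle between vert0's own z axis and vertical below 0.12 rad and angle between the x axis of vert0 and the x axis of pad2, either way round below 0.45 rad and x of vert0_tip in the frame of pad2 above 0.01 m) or (horizontal distance between vert1_mid and pad2 below 0.035 m and z of vert1 in the frame of pad2 below 0.009 m and angle between vert1's own z axis and vertical below 0.12 rad and angle between the x axis of vert1 and the x axis of pad2, either way round below 0.45 rad and x of vert1_tip in the frame of pad2 above 0.01 m) or (horizontal distance between vert2_mid and pad2 below 0.035 m and z of vert2 in the frame of pad2 below 0.009 m and angle between vert2's own z axis and vertical below 0.12 rad and angle between the x axis of vert2 and the x axis of pad2, either way round below 0.45 rad and x of vert2_tip in the frame of pad2 above 0.01 m)) and linear speed of each of vert0, vert1, vert2 below 0.02 m/s and distance of vert_filed from where it was at the start of the episode below 0.02 m and distance of each of beaker, brush, phone from where it was at the start of the episode below 0.03 m); the robot touches nothing.
It fails at once if vert0 was dropped: out of the fingers with its underside more than 75 mm above the table (height (world z) of vert0 above 0.075 m and contact force between the fingers and vert0 below 0.02 N).
It fails at once if vert1 was dropped: out of the fingers with its underside more than 75 mm above the table (height (world z) of vert1 above 0.075 m and contact force between the fingers and vert1 below 0.02 N).
It fails at once if vert2 was dropped: out of the fingers with its underside more than 75 mm above the table (height (world z) of vert2 above 0.075 m and contact force between the fingers and vert2 below 0.02 N).
It fails at once if the vertebra already filed was shifted by 20 mm or more (distance of vert_filed from where it was at the start of the episode above 0.02 m).
It fails at once if the beaker, brush or phone was shifted by 30 mm or more (distance of any of beaker, brush, phone from where it was at the start of the episode above 0.03 m).
It also fails if it takes over 72 s, if anything falls off the work surface, if the arm or the gripper's body presses on something with over 40 N, if the wrist force passes 120 N, or if a joint passes its speed limit or range.

## Working session

There is one attempt and no reset: what is moved stays moved. The work goes in short steps, Python scripts to look and compute and a tool call to move; the robot and the scene stay as the last step left them, time stands still between calls to the robot, and variables do not carry over. Pictures are saved under pics/ and viewed, at most 10 in all, crops included, and the job is handed in when it is done.

Besides the shell and the picture viewer there is one more tool, called after "Emit:" as name(argument=value, ...) on one line, values as JSON. send_rows: Moves the arm, as the interface text tells. Its arguments: {"type":"object","properties":{"moves":{"type":"string"},"hand":{"type":"number"}},"required":["moves"]}

```bash
mkdir -p pics
cat > h.py <<'E'
import numpy as np, cv2
from workcell import readout, cams, job
def ray(name,uv,z):
    i=cams.camera_info(name);K=np.array(i["camera_matrix"]);T=np.array(i["extrinsics"])
    d=np.linalg.inv(K)@[uv[0],uv[1],1]; d=T[:3,:3]@(d*[1,-1,-1]); o=T[:3,3]
    return o+d*(z-o[2])/d[2]
E
python3 - <<'E'
from h import *
for n in ("top","scene"):
    cv2.imwrite(f"pics/{n}0.png",cams.read_camera(n))
    i=cams.camera_info(n);print(n,np.round(i["camera_matrix"],1).tolist(),np.round(i["extrinsics"],3).tolist(),[k for k in i])
cams.read_camera("top")
for q,z in (("vert0_mid",32),("vert0_tip",33),("vert0",12),("pad0",4),("carrier",0),("tray",0),("beaker",0),("phone",0),("brush",0)):
    for r in cams.mark_of("top",q)[:9]:
        uv=np.array(r["xy"])*[640,480]; print(q,round(r["confidence"],2),uv.round(0),ray("top",uv,z).round(0)[:2])
s=readout.get_state();print(s["t"],s["position"],s["ee_rot"],s["grip_width"])
E
```

```text
top [[470.6, 0.0, 308.0], [0.0, 470.6, 241.1], [0.0, 0.0, 1.0]] [[0.022, 0.999, -0.049, 481.108], [-1.0, 0.022, 0.006, 4.492], [0.008, 0.049, 0.999, 1169.538], [0.0, 0.0, 0.0, 1.0]] ['camera_matrix', 'extrinsics']
scene [[449.3, 0.0, 317.8], [0.0, 449.3, 236.0], [0.0, 0.0, 1.0]] [[-0.247, -0.832, 0.497, 1220.985], [0.969, -0.206, 0.136, 200.779], [-0.01, 0.515, 0.857, 1246.973], [0.0, 0.0, 0.0, 1.0]] ['camera_matrix', 'extrinsics']
vert0_mid 0.95 [452. 222.] [ 592. -352.]
vert0_mid 0.72 [492. 352.] [ 281. -450.]
vert0_mid 0.64 [440. 327.] [ 337. -324.]
vert0_mid 0.56 [467. 158.] [ 750. -388.]
vert0_tip 0.94 [440. 210.] [ 620. -321.]
vert0_tip 0.91 [480. 168.] [ 725. -419.]
vert0_tip 0.84 [501. 368.] [ 244. -471.]
vert0_tip 0.72 [431. 345.] [ 294. -303.]
vert0 0.9 [462. 152.] [ 768. -382.]
vert0 0.88 [406. 259.] [ 499. -245.]
vert0 0.74 [359. 251.] [ 517. -129.]
vert0 0.73 [439. 328.] [ 332. -327.]
vert0 0.69 [454. 228.] [ 578. -362.]
vert0 0.57 [488. 344.] [ 295. -449.]
vert0 0.27 [234. 242.] [532. 178.]
pad0 0.94 [257. 263.] [482. 123.]
pad0 0.82 [252. 219.] [589. 136.]
pad0 0.75 [213. 265.] [473. 230.]
pad0 0.69 [361. 254.] [ 510. -135.]
pad0 0.6 [212. 224.] [575. 236.]
carrier 0.79 [236. 243.] [529. 175.]
tray 0.97 [406. 243.] [ 538. -248.]
beaker 0.88 [291. 148.] [771.  45.]
phone 0.68 [124. 256.] [492. 453.]
phone 0.58 [255. 259.] [491. 127.]
phone 0.44 [394. 240.] [ 545. -218.]
brush 0.57 [390. 160.] [ 747. -204.]
0.6 [ 279.05474146 -587.07878112  222.59133713] [ 9.75487442e-01  2.20055098e-01 -1.20300355e-05  6.14615143e-05] 86.96086026275867
```

View pics/top0.png

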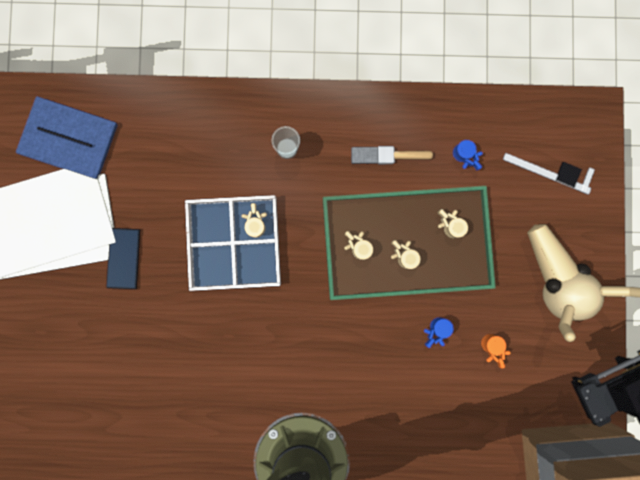

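View pics/scene0.png

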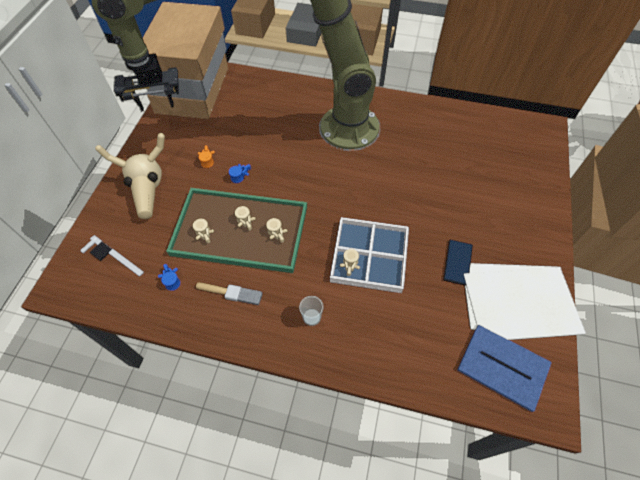

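Top view: the bone-coloured vertebrae are in the tray at (361,249), (408,260) and (457,228). The filed one is at (254,226), spine up. Look-alikes to avoid are blue (467,153), blue (441,330), orange (496,348) and the skull (575,295). I choose the three in the tray, then fit their silhouettes and the carrier rim.

```bash
cat >> h.py <<'E'
from scipy.optimize import minimize
def proj(name,P):
    i=cams.camera_info(name);K=np.array(i["camera_matrix"]);T=np.array(i["extrinsics"])
    c=((np.asarray(P,float)-T[:3,3])@T[:3,:3])*[1,-1,-1]; p=c@K.T
    return p[:,:2]/p[:,2:]
def box(x0,x1,y0,y1,z0,z1): return np.array([[x,y,z] for x in(x0,x1) for y in(y0,y1) for z in(z0,z1)])
a=np.linspace(0,2*np.pi,40)
drum=np.array([[23*np.cos(t),23*np.sin(t),z] for t in a for z in(0,40)])
def stub(s): return np.array([[x,s*y,z] for (x,y) in ((17,8),(12,16),(35,30),(29,31)) for z in (16,26)])
parts=[drum,box(0,57,-6,6,15,27),stub(1),stub(-1)]
def sil(name,p,z,s,off,sh):
    m=np.zeros(sh,np.uint8);c,n=np.cos(p[2]),np.sin(p[2]);R=np.array([[c,-n,0],[n,c,0],[0,0,1]])
    for q in parts:
        uv=(proj(name,q@R.T+[p[0],p[1],z])-off+.5)*s-.5
        cv2.fillConvexPoly(m,cv2.convexHull((uv*16).round().astype(np.int32)),255,shift=4,lineType=cv2.LINE_AA)
    return m
def mask(img):
    b,g,r=[img[...,k].astype(int) for k in range(3)]
    return ((r>140)&(g>115)&(r-b>15)&(r-b<110)).astype(np.uint8)*255   # bone
def fit(name,img,p0,z,s=4,h=32):
    u=proj(name,[[p0[0],p0[1],z+20]])[0].astype(int);off=u-h
    crop=img[off[1]:off[1]+2*h,off[0]:off[0]+2*h]
    M=cv2.resize(mask(crop),None,fx=s,fy=s,interpolation=cv2.INTER_LINEAR);M=cv2.GaussianBlur(M,(0,0),s)/255.
    f=lambda p:np.mean((cv2.GaussianBlur(sil(name,p,z,s,off,M.shape),(0,0),s)/255.-M)**2)
    best=None
    for y in np.arange(0,6.28,.4):
        v=f([p0[0],p0[1],y]); best=min(best,(v,y)) if best else (v,y)
    sx=np.array([[0,0,0],[8,0,0],[0,8,0],[0,0,.3]])+[p0[0],p0[1],best[1]]
    r=minimize(f,sx[0],method="Nelder-Mead",options=dict(initial_simplex=sx,xatol=.05,fatol=1e-7))
    vis=cv2.resize(crop,None,fx=s,fy=s,interpolation=cv2.INTER_CUBIC)
    ct,_=cv2.findContours((sil(name,r.x,z,s,off,M.shape)>127).astype(np.uint8),cv2.RETR_EXTERNAL,cv2.CHAIN_APPROX_NONE)
    cv2.drawContours(vis,ct,-1,(0,0,255),1)
    return r.x,r.fun,vis
def carrier(name,img,p0=(529,175,0.04)):
    g=img.min(2); h0=img.max(2).astype(int)-g
    m=((g>150)&(h0<40)).astype(np.uint8)*255
    u=proj(name,[[p0[0],p0[1],20]])[0].astype(int);off=u-65;s=4
    crop=img[off[1]:off[1]+130,off[0]:off[0]+130]
    M=cv2.GaussianBlur(cv2.resize(m[off[1]:off[1]+130,off[0]:off[0]+130],None,fx=s,fy=s),(0,0),s)/255.
    def rend(p):
        c,n=np.cos(p[2]),np.sin(p[2]);R=np.array([[c,-n,0],[n,c,0],[0,0,1]]);o=np.zeros(M.shape,np.uint8)
        def quad(x,y,w,v):
            P=np.array([[x-w,y-w,32],[x+w,y-w,32],[x+w,y+w,32],[x-w,y+w,32.]])@R.T+[p[0],p[1],0]
            cv2.fillConvexPoly(o,((((proj(name,P)-off+.5)*s-.5)*16).round().astype(np.int32)),v,shift=4,lineType=cv2.LINE_AA)
        quad(0,0,109,255)
        for x in(-53,53):
            for y in(-53,53): quad(x,y,50,0)
        return o
    f=lambda p:np.mean((cv2.GaussianBlur(rend(p),(0,0),s)/255.-M)**2)
    sx=np.array([[0,0,0],[8,0,0],[0,8,0],[0,0,.05]])+np.array(p0)
    r=minimize(f,sx[0],method="Nelder-Mead",options=dict(initial_simplex=sx,xatol=.05,fatol=1e-7))
    vis=cv2.resize(crop,None,fx=s,fy=s,interpolation=cv2.INTER_CUBIC)
    ct,_=cv2.findContours((rend(r.x)>127).astype(np.uint8),cv2.RETR_LIST,cv2.CHAIN_APPROX_NONE);cv2.drawContours(vis,ct,-1,(0,0,255),1)
    return r.x,r.fun,vis
E
python3 - <<'E'
from h import *
V=[]
for n in("top","scene"):
    img=cv2.imread(f"pics/{n}0.png")
    for p0,z in (((517,-129),12),((499,-245),12),((578,-362),12),((570,125),10)):
        x,f,v=fit(n,img,p0,z);print(n,x.round(2),round(f,4));V.append(v)
c,f,v=carrier("top",cv2.imread("pics/top0.png"));print("carrier",c.round(3),round(f,4))
c2,f,_=carrier("scene",cv2.imread("pics/scene0.png"));print("carrier",c2.round(3),round(f,4))
v=cv2.resize(v,(256,256))
cv2.imwrite("pics/fit.png",cv2.resize(np.vstack([np.hstack(V[:3]),np.hstack([V[3],v,V[4]])]),(768,512)))
E
```

```text
top [ 520.9  -132.55    0.76] 0.0101
top [ 500.78 -246.04    0.74] 0.0105
top [ 578.38 -359.53    0.76] 0.0099
top [5.7069e+02 1.2847e+02 8.0000e-02] 0.0097
scene [ 516.63 -135.1     0.76] 0.0286
scene [ 496.4  -248.23    0.72] 0.0292Traceback (most recent call last):
  File "<stdin>", line 6, in <module>
  File "h.py", line 35, in fit
    r=minimize(f,sx[0],method="Nelder-Mead",options=dict(initial_simplex=sx,xatol=.05,fatol=1e-7))
    res = _minimize_neldermead(fun, x0, args, callback, bounds=bounds,
                               **options)
    fxcc = func(xcc)
    fx = function(np.copy(x), *(wrapper_args + args))
  File "h.py", line 30, in <lambda>
    f=lambda p:np.mean((cv2.GaussianBlur(sil(name,p,z,s,off,M.shape),(0,0),s)/255.-M)**2)
                                         ~~~^^^^^^^^^^^^^^^^^^^^^^^^
  File "h.py", line 20, in sil
    uv=(proj(name,q@R.T+[p[0],p[1],z])-off+.5)*s-.5
        ~~~~^^^^^^^^^^^^^^^^^^^^^^^^^^
  File "h.py", line 9, in proj
    i=cams.camera_info(name);K=np.array(i["camera_matrix"]);T=np.array(i["extrinsics"])
ValueError: time passes only in moves, steps and waits
```

```bash
sed -i 's/^def proj/from functools import lru_cache\n@lru_cache\ndef info(n):\n    i=cams.camera_info(n);return np.array(i["camera_matrix"]),np.array(i["extrinsics"])\ndef proj/; s/^    i=cams.camera_info(name);K=np.array(i\["camera_matrix"\]);T=np.array(i\["extrinsics"\])/    K,T=info(name)/' h.py
python3 - <<'E'
from h import *
V=[]
img=cv2.imread("pics/top0.png")
for p0,z in (((517,-129),12),((499,-245),12),((578,-362),12),((570,125),10)):
    x,f,v=fit("top",img,p0,z);print(x.round(2),round(f,4),"t",);V.append(v)
c,f,v=carrier("top",img);print("carrier",c.round(3),round(f,4))
R=np.array([[np.cos(c[2]),-np.sin(c[2])],[np.sin(c[2]),np.cos(c[2])]])
for q in((-53,53),(-53,-53),(53,53),(53,-53)): print("pad",q,(c[:2]+R@q).round(1),"drum",(c[:2]+R@(np.array(q)-[17,0])).round(1))
print(readout.get_state()["t"])
v=cv2.resize(v,(256,256))
cv2.imwrite("pics/fit.png",np.vstack([np.hstack(V[:3]),np.hstack([V[3],v,v*0])]))
E
```

```text
[ 520.9  -132.55    0.76] 0.0101 t
[ 500.78 -246.04    0.74] 0.0105 t
[ 578.38 -359.53    0.76] 0.0099 t
[5.7069e+02 1.2847e+02 8.0000e-02] 0.0097 t
carrier [5.29458e+02 1.80445e+02 7.80000e-02] 0.0104
pad (-53, 53) [472.5 229.2] drum [455.6 227.9]
pad (-53, -53) [480.7 123.5] drum [463.8 122.2]
pad (53, 53) [578.2 237.4] drum [561.2 236.1]
pad (53, -53) [586.4 131.7] drum [569.5 130.4]
0.6
```

View pics/fit.png

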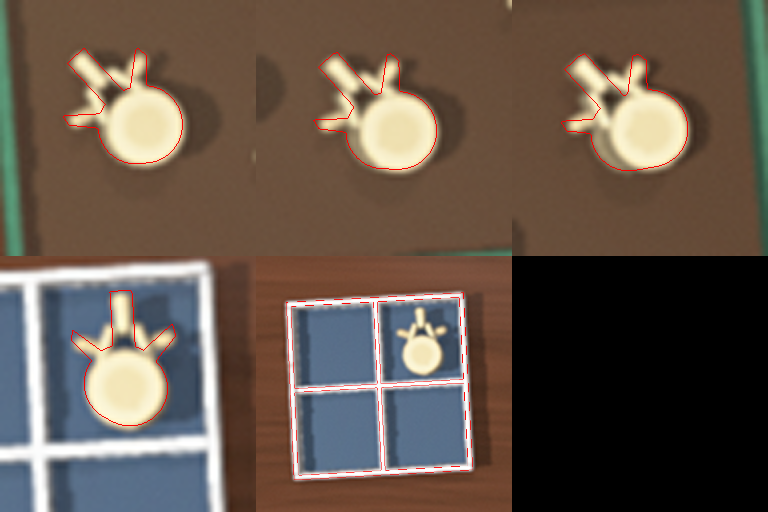

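The contours sit on all three tray vertebrae, about 1 px too high, so I take x about 1.5 mm less. Their spines point up-left at 0.75 rad. The filed spine and the carrier are both at 0.08 rad, so the wells are consistent. I go for the far vertebra at (577,-360) first.

Emit:
send_rows(moves="0 0 0 0 0 -0.99; 0 0 0 0 0 -0.99; 0 0 0 0 0 -0.99; 0 0 0 0 0 -0.98; 0.93 0.1 0 0 0 0; 0.93 0.1 0 0 0 0; 0.93 0.1 0 0 0 0; 0.93 0.1 0 0 0 0", hand=1)

```text
t: 1.4
position: [398.9, -495.3, 222.7]
ee_rot: [0.929, 0.371, 0.0, 0.0]
force: [-0.5, -0.5, -0.4]
grip_width: 87.3
grip_force: 0.0
```

Emit:
send_rows(moves="0.93 0.1 0 0 0 0; 0.93 0.1 0 0 0 0; 0.93 0.1 0.3 0 0 0; 0.93 0.1 0.7 0 0 0; 0.93 0.1 0.7 0 0 0; 0.93 0.1 0.7 0 0 0; 0 0 0 0 0 0; 0 0 0 0 0 0")

```text
t: 2.2
position: [576.6, -358.4, 125.4]
ee_rot: [0.928, 0.372, -0.001, -0.001]
force: [-0.5, -1.5, 0.9]
grip_width: 87.0
grip_force: 0.0
```

```bash
cat >> h.py <<'E'
def plan(x,y,z,yaw):
    s=readout.get_state();p=np.array(s["position"]);q=s["ee_rot"];th=2*np.arctan2(q[1],q[0])
    d=np.array([x,y,z])-p;c,n=np.cos(yaw),np.sin(yaw)
    e=(yaw-th+np.pi)%(2*np.pi)-np.pi
    print("t",round(s["t"],2),"p",p.round(1),"yaw",round(th,3),"| turn z",round(-e/.08,2),"then",((d[0]*c+d[1]*n)/40).round(2),((d[0]*n-d[1]*c)/40).round(2),(-d[2]/40).round(2),"| F",np.round(s["force"],1),"w",round(s["grip_width"],1),"tilt q",np.round(q,3), "j7",round(s["joint_pos"][6],2))
E
python3 - <<'E'
from h import *
plan(577,-359.5,22,.755)
cv2.imwrite("pics/w1.png",cams.read_camera("wrist"))
E
```

```text
t 2.2 p [ 576.6 -358.4  125.4] yaw 0.762 | turn z 0.09 then -0.01 0.03 2.59 | F [-0.5 -1.5  0.9] w 87.0 tilt q [ 0.928  0.372 -0.001 -0.001] j7 -0.38
```

View pics/w1.png

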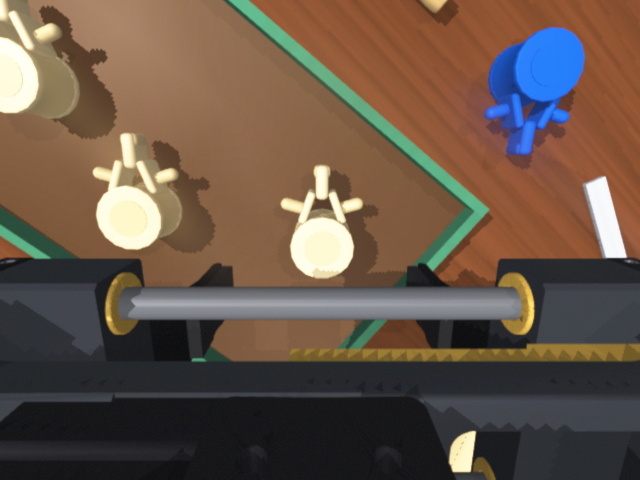

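The wrist view shows the pale vertebra centred between the fingers at (322,240), spine along tool x. The tray corner at (480,212) is clear. Narrowing the fingers a little, I go down and grip.

Emit:
send_rows(moves="0 0 0.6 0 0 0; 0 0 0.6 0 0 0; 0 0 0.6 0 0 0; 0 0 0.5 0 0 0; 0 0 0.27 0 0 0; 0 0 0 0 0 0", hand=0.8)

```text
t: 2.85
position: [574.7, -361.2, 23.1]
ee_rot: [0.929, 0.37, -0.001, -0.0]
force: [-0.2, 0.7, 0.1]
grip_width: 70.1
grip_force: 0.0
```

Emit:
send_rows(moves="0 0 0 0 0 0; 0 0 0 0 0 0; 0 0 0 0 0 0; 0 0 0 0 0 0; 0 0 0 0 0 0; 0 0 0 0 0 0", hand=0)

```text
t: 3.45
position: [576.9, -360.1, 24.7]
ee_rot: [0.929, 0.371, 0.0, 0.001]
force: [0.2, 0.7, 5.4]
grip_width: 45.2
grip_force: 30.0
```

Emit:
send_rows(moves="0 0 -0.5 0 0 0; 0 0 -0.5 0 0 0.9; 0 0 -0.5 0 0 0.95; 0 0 -0.5 0 0 0.95; 0 0 -0.5 0 0 0.95; 0 0 0 0 0 0.95; 0 0 0 0 0 0.95; 0 0 0 0 0 0.95")

```text
t: 4.25
position: [576.0, -359.5, 123.3]
ee_rot: [0.993, 0.114, -0.0, -0.0]
force: [1.2, 0.1, -0.6]
grip_width: 45.4
grip_force: 30.0
```

Emit:
send_rows(moves="0 0 0 0 0 0.95; 0 0 0 0 0 0.9; 0 0 0 0 0 0")

```text
t: 4.55
position: [576.0, -359.5, 123.1]
ee_rot: [0.999, 0.042, -0.001, -0.0]
force: [0.3, -0.6, -1.4]
grip_width: 46.0
grip_force: 30.0
```

Run:
```python
from h import *
plan(560.5,236,122,.08)
```

```text
t 4.55 p [ 576.  -359.5  123.1] yaw 0.084 | turn z 0.05 then 0.8 -14.87 0.03 | F [ 0.3 -0.6 -1.4] w 46.0 tilt q [ 0.999  0.042 -0.001 -0.   ] j7 -1.02
```

Emit:
send_rows(moves="0.05 -0.93 0 0 0 0; 0.05 -0.93 0 0 0 0; 0.05 -0.93 0 0 0 0; 0.05 -0.93 0 0 0 0; 0.05 -0.93 0 0 0 0; 0.05 -0.93 0 0 0 0; 0.05 -0.93 0 0 0 0; 0.05 -0.93 0 0 0 0")

```text
t: 5.35
position: [566.9, -60.4, 123.6]
ee_rot: [0.999, 0.043, -0.0, 0.0]
force: [1.0, 0.6, -0.6]
grip_width: 45.3
grip_force: 30.0
```

Emit:
send_rows(moves="0.05 -0.93 0 0 0 0; 0.05 -0.93 0 0 0 0; 0.05 -0.93 0 0 0 0; 0.05 -0.93 0 0 0 0; 0.05 -0.93 0 0 0 0; 0.05 -0.93 0 0 0 0; 0.05 -0.9 0 0 0 0; 0.05 -0.8 0 0 0 0")

```text
t: 6.15
position: [558.3, 231.6, 123.6]
ee_rot: [0.999, 0.043, -0.0, -0.0]
force: [-0.5, -0.2, -1.6]
grip_width: 45.4
grip_force: 30.0
```

Emit:
send_rows(moves="0 0 0 0 0 0; 0 0 0 0 0 0")

```text
t: 6.35
position: [558.3, 230.4, 123.4]
ee_rot: [0.999, 0.044, -0.0, 0.0]
force: [0.2, -1.1, -1.1]
grip_width: 45.4
grip_force: 30.0
```

Run:
```python
from h import *
plan(560.5,236,20,.08)
cv2.imwrite("pics/w2.png",cams.read_camera("wrist"))
```

```text
t 6.35 p [558.3 230.4 123.4] yaw 0.087 | turn z 0.09 then 0.07 -0.13 2.58 | F [ 0.2 -1.1 -1.1] w 45.4 tilt q [ 0.999  0.044 -0.     0.   ] j7 -2.04
```

View pics/w2.png

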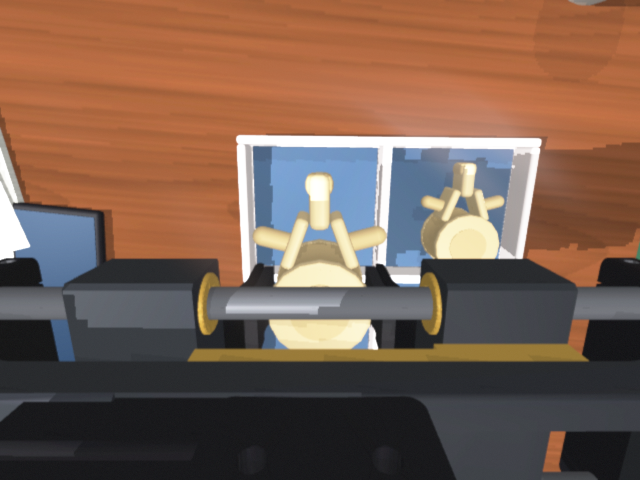

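The well ahead is still empty, with its front rim at row 140 and walls at columns 245 and 384. The filed vertebra is at (466,245). I use the rim corners in this view to check the carrier position.

Run:
```python
from h import *
L=ray("wrist",(238,137),32);M=ray("wrist",(385,138),32);R=ray("wrist",(541,139),32)
print(L.round(1),M.round(1),R.round(1),np.hypot(*(L-R)[:2]), np.arctan2(-(R-L)[0],(L-R)[1]))
c=np.array([529.5,180.4]);a=.08;Q=np.array([[np.cos(a),-np.sin(a)],[np.sin(a),np.cos(a)]])
print([(c+Q@v).round(1) for v in np.array([[109,109],[109,0],[109,-109]])])
```

```text
[629. 293.  32.] [637.1 189.   32. ] [645.9  78.4  32. ] 215.27286021048667 -0.07858885103047454
[array([629.4, 297.8]), array([638.2, 189.1]), array([646.9,  80.5])]
```

Emit:
send_rows(moves="0.05 -0.11 0 0 0 0.09; 0 0 0.6 0 0 0; 0 0 0.6 0 0 0; 0 0 0.5 0 0 0; 0 0 0.4 0 0 0; 0 0 0.2 0 0 0; 0 0 0.1 0 0 0; 0 0 0 0 0 0")

```text
t: 7.2
position: [560.7, 234.0, 27.8]
ee_rot: [0.999, 0.038, 0.0, 0.0]
force: [-0.2, -0.1, -1.5]
grip_width: 45.4
grip_force: 30.0
```

Emit:
send_rows(moves="0 0 0.05 0 0 0; 0 0 0 0 0 0")

```text
t: 7.4
position: [561.0, 234.3, 26.4]
ee_rot: [0.999, 0.038, 0.001, -0.0]
force: [-0.3, -1.0, -0.8]
grip_width: 45.2
grip_force: 30.0
```

Emit:
send_rows(moves="0 0 0.05 0 0 0; 0 0 0 0 0 0")

```text
t: 7.6
position: [560.6, 234.1, 23.8]
ee_rot: [0.999, 0.038, 0.0, 0.0]
force: [-1.4, -0.3, -1.6]
grip_width: 45.5
grip_force: 30.0
```

Emit:
send_rows(moves="0 0 0.05 0 0 0; 0 0 0 0 0 0")

```text
t: 7.8
position: [560.9, 234.3, 22.7]
ee_rot: [0.999, 0.038, 0.0, 0.0]
force: [-1.6, -1.0, 4.1]
grip_width: 45.0
grip_force: 30.0
```

Contact. I open part way and lift.

Emit:
send_rows(moves="0 0 0 0 0 0; 0 0 0 0 0 0; 0 0 0 0 0 0; 0 0 0 0 0 0", hand=0.65)

```text
t: 8.2
position: [560.5, 234.1, 21.5]
ee_rot: [0.999, 0.038, -0.0, 0.0]
force: [-0.2, -0.4, 0.8]
grip_width: 56.3
grip_force: 0.0
```

Emit:
send_rows(moves="0 0 -0.2 0 0 0; 0 0 -0.5 0 0 0; 0 0 -0.6 0 0 0; 0 0 -0.6 0 0 0; 0 0 -0.6 0 0 0; 0 0 0 0 0 0; 0 0 0 0 0 0")

```text
t: 8.9
position: [560.9, 234.3, 122.4]
ee_rot: [0.999, 0.038, 0.001, -0.0]
force: [-0.3, -0.5, -0.5]
grip_width: 56.7
grip_force: 0.0
```

Run:
```python
from h import *
plan(499.3,-246,122,.08)
```

```text
t 8.9 p [560.9 234.3 122.4] yaw 0.077 | turn z -0.04 then -2.49 11.85 0.01 | F [-0.3 -0.5 -0.5] w 56.7 tilt q [ 0.999  0.038  0.001 -0.   ] j7 -2.05
```

Emit:
send_rows(moves="-0.19 0.91 0 0 0 0; -0.19 0.91 0 0 0 0; -0.19 0.91 0 0 0 0; -0.19 0.91 0 0 0 0; -0.19 0.91 0 0 0 0; -0.19 0.91 0 0 0 0; -0.19 0.91 0 0 0 0; -0.19 0.91 0 0 0 0")

```text
t: 9.7
position: [520.8, -62.3, 120.4]
ee_rot: [0.999, 0.038, -0.001, -0.0]
force: [0.6, -0.9, -0.8]
grip_width: 56.6
grip_force: 0.0
```

Emit:
send_rows(moves="-0.19 0.91 0 0 0 0; -0.19 0.91 0 0 0 0; -0.19 0.91 0 0 0 0; -0.19 0.91 0 0 0 0; -0.19 0.91 0 0 0 0; 0 0 0 0 0 -0.92; 0 0 0 0 0 -0.92; 0 0 0 0 0 -0.92", hand=0.85)

```text
t: 10.5
position: [497.1, -245.2, 120.1]
ee_rot: [0.989, 0.149, -0.001, -0.001]
force: [-0.2, -0.0, 0.8]
grip_width: 73.6
grip_force: 0.0
```

Emit:
send_rows(moves="0 0 0 0 0 -0.92; 0 0 0 0 0 -0.92; 0 0 0 0 0 -0.92; 0 0 0 0 0 -0.92; 0 0 0 0 0 -0.92; 0 0 0 0 0 -0.92; 0 0 0 0 0 0; 0 0 0 0 0 0")

```text
t: 11.3
position: [497.6, -245.0, 120.8]
ee_rot: [0.933, 0.36, -0.001, -0.001]
force: [0.1, 0.1, 0.5]
grip_width: 73.7
grip_force: 0.0
```

Run:
```python
from h import *
plan(499.3,-246,23,.745)
cams.read_camera("wrist")
for q,z in(("vert0_mid",32),("vert0_tip",33)):
    for r in cams.mark_of("wrist",q): print(q,round(r["confidence"],2),ray("wrist",np.array(r["xy"])*[640,480],z).round(0)[:2])
```

```text
t 11.3 p [ 497.6 -245.   120.8] yaw 0.737 | turn z -0.1 then 0.01 0.05 2.44 | F [0.1 0.1 0.5] w 73.7 tilt q [ 0.933  0.36  -0.001 -0.001] j7 -0.46
```

Emit:
send_rows(moves="0.01 0.05 0.6 0 0 -0.1; 0 0 0.6 0 0 0; 0 0 0.6 0 0 0; 0 0 0.4 0 0 0; 0 0 0.24 0 0 0; 0 0 0 0 0 0")

```text
t: 12.05
position: [498.9, -246.0, 22.9]
ee_rot: [0.931, 0.365, -0.001, -0.001]
force: [0.5, 0.2, -0.6]
grip_width: 74.1
grip_force: 0.0
```

Emit:
send_rows(moves="0 0 0 0 0 0; 0 0 0 0 0 0; 0 0 0 0 0 0; 0 0 0 0 0 0; 0 0 0 0 0 0; 0 0 0 0 0 0", hand=0)

```text
t: 12.65
position: [500.2, -246.7, 24.7]
ee_rot: [0.931, 0.365, 0.0, 0.0]
force: [-0.5, -0.5, 3.0]
grip_width: 45.6
grip_force: 30.0
```

Emit:
send_rows(moves="0 0 -0.5 0 0 0; 0 0 -0.5 0 0 0.93; 0 0 -0.5 0 0 0.93; 0 0 -0.5 0 0 0.93; 0 0 -0.5 0 0 0.93; 0 0 0 0 0 0.93; 0 0 0 0 0 0.93; 0 0 0 0 0 0.93")

```text
t: 13.45
position: [499.6, -246.3, 124.0]
ee_rot: [0.994, 0.111, -0.0, -0.0]
force: [-0.2, -0.1, -1.2]
grip_width: 45.6
grip_force: 30.0
```

Emit:
send_rows(moves="0 0 0 0 0 0.93; 0 0 0 0 0 0.93; 0 0 0 0 0 0; 0 0 0 0 0 0")

```text
t: 13.85
position: [499.7, -246.3, 123.9]
ee_rot: [0.999, 0.04, -0.0, -0.0]
force: [-0.2, 0.4, -1.4]
grip_width: 45.5
grip_force: 30.0
```

Run:
```python
from h import *
plan(455,227,122,.08)
```

```text
t 13.85 p [ 499.7 -246.3  123.9] yaw 0.079 | turn z -0.01 then -0.17 -11.88 0.05 | F [-0.2  0.4 -1.4] w 45.5 tilt q [ 0.999  0.04  -0.    -0.   ] j7 -1.11
```

Emit:
send_rows(moves="-0.01 -0.85 0 0 0 0; -0.01 -0.85 0 0 0 0; -0.01 -0.85 0 0 0 0; -0.01 -0.85 0 0 0 0; -0.01 -0.85 0 0 0 0; -0.01 -0.85 0 0 0 0; -0.01 -0.85 0 0 0 0; -0.01 -0.85 0 0 0 0")

```text
t: 14.65
position: [475.3, 25.8, 124.2]
ee_rot: [0.999, 0.039, 0.0, 0.0]
force: [-0.1, 0.2, -1.5]
grip_width: 45.4
grip_force: 30.0
```

Emit:
send_rows(moves="-0.02 -0.85 0 0 0 0; -0.02 -0.85 0 0 0 0; -0.01 -0.85 0 0 0 0; -0.02 -0.85 0 0 0 0; -0.01 -0.85 0 0 0 0; -0.01 -0.83 0 0 0 0; 0 0 0 0 0 0; 0 0 0 0 0 0")

```text
t: 15.45
position: [456.0, 227.4, 124.0]
ee_rot: [0.999, 0.04, -0.0, 0.0]
force: [0.1, -0.6, -0.7]
grip_width: 45.8
grip_force: 30.0
```

Run:
```python
from h import *
plan(455,227,24,.08)
```

```text
t 15.45 p [456.  227.4 124. ] yaw 0.081 | turn z 0.01 then -0.03 0.01 2.5 | F [ 0.1 -0.6 -0.7] w 45.8 tilt q [ 0.999  0.04  -0.     0.   ] j7 -2.07
```

Emit:
send_rows(moves="0 0 0.6 0 0 0; 0 0 0.6 0 0 0; 0 0 0.6 0 0 0; 0 0 0.4 0 0 0; 0 0 0.15 0 0 0; 0 0 0.1 0 0 0; 0 0 0 0 0 0; 0 0 0 0 0 0")

```text
t: 16.25
position: [457.1, 226.8, 27.0]
ee_rot: [0.999, 0.039, 0.001, -0.0]
force: [0.4, 0.2, -0.3]
grip_width: 45.2
grip_force: 30.0
```

Emit:
send_rows(moves="0 0 0.05 0 0 0; 0 0 0 0 0 0")

```text
t: 16.45
position: [456.6, 226.9, 24.5]
ee_rot: [0.999, 0.039, 0.0, 0.0]
force: [-0.2, 0.1, -1.2]
grip_width: 45.1
grip_force: 30.0
```

Emit:
send_rows(moves="0 0 0.05 0 0 0; 0 0 0 0 0 0")

```text
t: 16.65
position: [456.8, 227.0, 22.7]
ee_rot: [0.999, 0.039, 0.0, 0.0]
force: [0.0, -0.8, 3.6]
grip_width: 45.4
grip_force: 30.0
```

Emit:
send_rows(moves="0 0 0.03 0 0 0; 0 0 0 0 0 0")

```text
t: 16.85
position: [456.8, 227.0, 22.6]
ee_rot: [0.999, 0.039, 0.0, 0.0]
force: [-3.7, -2.1, 13.1]
grip_width: 45.6
grip_force: 30.0
```

Emit:
send_rows(moves="0 0 0 0 0 0; 0 0 0 0 0 0; 0 0 0 0 0 0; 0 0 0 0 0 0", hand=0.65)

```text
t: 17.25
position: [456.2, 226.7, 20.6]
ee_rot: [0.999, 0.039, -0.0, 0.0]
force: [0.6, -1.5, 0.2]
grip_width: 56.1
grip_force: 0.0
```

Emit:
send_rows(moves="0 0 -0.2 0 0 0; 0 0 -0.5 0 0 0; 0 0 -0.6 0 0 0; 0 0 -0.6 0 0 0; 0 0 -0.6 0 0 0; 0 0 0 0 0 0; 0 0 0 0 0 0")

```text
t: 17.95
position: [456.6, 226.9, 121.4]
ee_rot: [0.999, 0.039, 0.001, -0.0]
force: [0.7, -0.4, -0.7]
grip_width: 56.4
grip_force: 0.0
```

Run:
```python
from h import *
plan(519.5,-132.5,122,.08)
```

```text
t 17.95 p [456.6 226.9 121.4] yaw 0.077 | turn z -0.03 then 0.85 9.08 -0.01 | F [ 0.7 -0.4 -0.7] w 56.4 tilt q [ 0.999  0.039  0.001 -0.   ] j7 -2.07
```

Emit:
send_rows(moves="0.08 0.83 0 0 0 0; 0.08 0.83 0 0 0 0; 0.08 0.83 0 0 0 0; 0.08 0.83 0 0 0 0; 0.08 0.83 0 0 0 0; 0.08 0.83 0 0 0 0; 0.08 0.83 0 0 0 0; 0.08 0.83 0 0 0 0")

```text
t: 18.75
position: [501.4, -37.4, 119.5]
ee_rot: [0.999, 0.039, -0.001, -0.0]
force: [-0.3, 0.6, -0.4]
grip_width: 56.5
grip_force: 0.0
```

Emit:
send_rows(moves="0.07 0.82 0 0 0 0; 0.07 0.81 0 0 0 0; 0.07 0.81 0 0 0 0; 0 0 0 0 0 -0.94; 0 0 0 0 0 -0.94; 0 0 0 0 0 -0.94; 0 0 0 0 0 -0.94; 0 0 0 0 0 -0.94", hand=0.85)

```text
t: 19.55
position: [517.2, -132.5, 119.2]
ee_rot: [0.974, 0.226, -0.001, -0.001]
force: [-0.5, -0.3, -0.4]
grip_width: 74.0
grip_force: 0.0
```

Emit:
send_rows(moves="0 0 0 0 0 -0.94; 0 0 0 0 0 -0.94; 0 0 0 0 0 -0.94; 0 0 0 0 0 -0.94; 0 0 0 0 0 0; 0 0 0 0 0 0")

```text
t: 20.15
position: [517.6, -132.5, 119.9]
ee_rot: [0.93, 0.367, -0.001, -0.001]
force: [0.6, -0.4, 0.1]
grip_width: 74.1
grip_force: 0.0
```

Run:
```python
from h import *
plan(519.5,-132.5,23,.757)
```

```text
t 20.15 p [ 517.6 -132.5  119.9] yaw 0.752 | turn z -0.06 then 0.03 0.03 2.42 | F [ 0.6 -0.4  0.1] w 74.1 tilt q [ 0.93   0.367 -0.001 -0.001] j7 -0.67
```

Emit:
send_rows(moves="0.03 0.03 0.6 0 0 -0.06; 0 0 0.6 0 0 0; 0 0 0.6 0 0 0; 0 0 0.4 0 0 0; 0 0 0.22 0 0 0; 0 0 0 0 0 0")

```text
t: 20.75
position: [518.9, -132.4, 22.8]
ee_rot: [0.929, 0.37, -0.001, -0.001]
force: [0.3, 0.7, 0.8]
grip_width: 73.9
grip_force: 0.0
```

Emit:
send_rows(moves="0 0 0 0 0 0; 0 0 0 0 0 0; 0 0 0 0 0 0; 0 0 0 0 0 0; 0 0 0 0 0 0; 0 0 0 0 0 0", hand=0)

```text
t: 21.35
position: [520.4, -132.9, 24.7]
ee_rot: [0.929, 0.37, 0.0, 0.0]
force: [-0.7, -0.2, 2.3]
grip_width: 45.5
grip_force: 30.0
```

Emit:
send_rows(moves="0 0 -0.5 0 0 0; 0 0 -0.5 0 0 0.94; 0 0 -0.5 0 0 0.94; 0 0 -0.5 0 0 0.94; 0 0 -0.5 0 0 0.94; 0 0 0 0 0 0.94; 0 0 0 0 0 0.94; 0 0 0 0 0 0.94")

```text
t: 22.15
position: [519.6, -132.7, 123.9]
ee_rot: [0.993, 0.114, -0.0, -0.0]
force: [0.1, -0.9, -2.5]
grip_width: 45.5
grip_force: 30.0
```

Emit:
send_rows(moves="0 0 0 0 0 0.94; 0 0 0 0 0 0.94; 0 0 0 0 0 0; 0 0 0 0 0 0")

```text
t: 22.55
position: [519.7, -132.6, 123.8]
ee_rot: [0.999, 0.042, -0.0, -0.0]
force: [0.5, -0.2, -1.8]
grip_width: 45.3
grip_force: 30.0
```

Run:
```python
from h import *
plan(463,121.5,122,.08)
```

```text
t 22.55 p [ 519.7 -132.6  123.8] yaw 0.084 | turn z 0.05 then -0.91 -6.45 0.04 | F [ 0.5 -0.2 -1.8] w 45.3 tilt q [ 0.999  0.042 -0.    -0.   ] j7 -1.32
```

Emit:
send_rows(moves="-0.11 -0.81 0 0 0 0.05; -0.11 -0.81 0 0 0 0; -0.11 -0.81 0 0 0 0; -0.11 -0.81 0 0 0 0; -0.11 -0.81 0 0 0 0; -0.11 -0.81 0 0 0 0; -0.11 -0.81 0 0 0 0; -0.11 -0.78 0 0 0 0")

```text
t: 23.35
position: [464.1, 123.0, 124.2]
ee_rot: [0.999, 0.04, 0.0, 0.0]
force: [-0.2, 0.6, -1.8]
grip_width: 45.2
grip_force: 30.0
```

Emit:
send_rows(moves="0 0 0 0 0 0; 0 0 0 0 0 0")

```text
t: 23.55
position: [464.5, 122.0, 124.1]
ee_rot: [0.999, 0.041, 0.0, 0.0]
force: [-0.1, -1.3, -2.0]
grip_width: 45.2
grip_force: 30.0
```

Run:
```python
from h import *
plan(463,121.5,24,.08)
```

```text
t 23.55 p [464.5 122.  124.1] yaw 0.081 | turn z 0.01 then -0.04 0.01 2.5 | F [-0.1 -1.3 -2. ] w 45.2 tilt q [0.999 0.041 0.    0.   ] j7 -1.83
```

Emit:
send_rows(moves="-0.03 0 0.6 0 0 0; 0 0 0.6 0 0 0; 0 0 0.6 0 0 0; 0 0 0.4 0 0 0; 0 0 0.15 0 0 0; 0 0 0.1 0 0 0; 0 0 0.05 0 0 0; 0 0 0 0 0 0")

```text
t: 24.35
position: [464.0, 121.4, 24.6]
ee_rot: [0.999, 0.039, 0.0, 0.0]
force: [0.4, 0.6, -0.8]
grip_width: 45.1
grip_force: 30.0
```

Emit:
send_rows(moves="0 0 0.05 0 0 0; 0 0 0 0 0 0")

```text
t: 24.55
position: [464.2, 121.7, 22.7]
ee_rot: [0.999, 0.039, 0.001, 0.0]
force: [0.8, -0.1, -0.8]
grip_width: 45.3
grip_force: 30.0
```

Emit:
send_rows(moves="0 0 0.03 0 0 0; 0 0 0 0 0 0")

```text
t: 24.75
position: [464.2, 121.7, 22.6]
ee_rot: [0.999, 0.039, 0.001, 0.0]
force: [-3.6, -0.9, 10.5]
grip_width: 45.3
grip_force: 30.0
```

Seated. I open, lift, back away, and check from above.

Emit:
send_rows(moves="0 0 0 0 0 0; 0 0 0 0 0 0; 0 0 0 0 0 0; 0 0 0 0 0 0", hand=0.65)

```text
t: 25.15
position: [463.4, 121.6, 20.8]
ee_rot: [0.999, 0.039, -0.0, 0.0]
force: [0.2, 1.3, 1.0]
grip_width: 56.3
grip_force: 0.0
```

Emit:
send_rows(moves="0 0 -0.2 0 0 0; 0 0 -0.5 0 0 0; 0 0 -0.6 0 0 0; 0 0 -0.7 0 0 0; 0 0 -0.7 0 0 0; 0 0.8 -0.5 0 0 0; 0 0.9 -0.3 0 0 0; 0 0.9 0 0 0 0")

```text
t: 25.95
position: [473.2, 17.2, 163.9]
ee_rot: [0.999, 0.04, 0.003, 0.0]
force: [1.1, 0.3, -0.2]
grip_width: 56.7
grip_force: 0.0
```

Emit:
send_rows(moves="0 0.9 0 0 0 0; 0 0.9 0 0 0 0; 0 0.9 0 0 0 0; 0 0.9 0 0 0 0; 0 0.8 0 0 0 0; 0 0 0 0 0 0; 0 0 0 0 0 0; 0 0 0 0 0 0")

```text
t: 26.75
position: [485.5, -156.2, 161.2]
ee_rot: [0.999, 0.04, 0.0, -0.0]
force: [0.4, 0.2, -0.8]
grip_width: 56.7
grip_force: 0.0
```

Run:
```python
from h import *
a=cams.read_camera("top");b=cams.read_camera("scene")
for p0 in ((560,235),(456,227),(464,121.5),(570,128)):
    x,f,v=fit("top",a,p0,10);print(x.round(2),round(f,4))
A=cv2.resize(a[180:310,150:310],(480,390),interpolation=cv2.INTER_CUBIC);B=cv2.resize(b[200:310,310:430],(320,390)[:1]+(293,),interpolation=cv2.INTER_CUBIC)
o=np.zeros((390,800,3),np.uint8);o[:,:480]=A;o[:293,480:]=B;cv2.imwrite("pics/end.png",o)
print(readout.get_state()["t"])
```

```text
[5.6283e+02 2.3926e+02 5.0000e-02] 0.0295
[4.5699e+02 2.3130e+02 6.0000e-02] 0.0166
[4.6390e+02 1.2429e+02 9.0000e-02] 0.0114
[5.7063e+02 1.2861e+02 8.0000e-02] 0.0222
26.85
```

View pics/end.png

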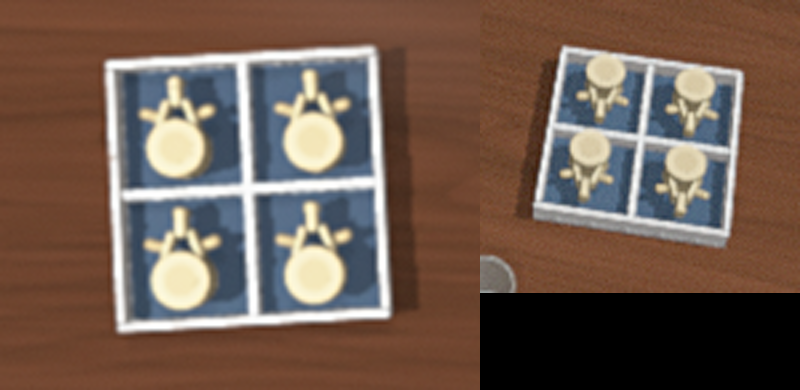

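Both views show all four wells holding a flat, centred vertebra, drums at about (178,150), (312,143), (181,280) and (314,275) in the crop. All spines point up, and the filed one has not moved (570.6,128.6 against 570.7,128.5).

```bash
python3 -c "
from workcell import job
print(job.sign_off())"
```

```text
the job is handed in; nothing more can be done
None
```

The three loose vertebrae now lie flat and centred in the three empty wells, spines matching the filed one, which has not moved, and the job is handed in at about 27 s; the beaker, brush and phone were not re-measured, but the arm's path stayed clear of them.

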